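# Open the slide-lid case and complete the flange set in it

### The arm

A 7-joint arm with a two-finger parallel gripper is mounted at the origin on the work surface. World frame = base frame: x ahead of the robot, y to its left, z up, the work surface at z = 0. Lengths are in m, angles in rad, forces in N, time in s.
With the tool pointing down it reaches from about 0.35 to 0.9 m from the base axis. Payload 8.1 kg.
Tool frame: the origin (TCP) lies at the centre of the arm's flange, where the gripper is bolted on; the fingertips stand 178 mm ahead of it and the grasp point (between the pads) lies 159 mm ahead of it; z points along the fingers, y is the direction in which the jaws open and shut (so a half turn about z gives the same grasp; the last joint's range is limited). The gripper opens to 92 mm and grips with 3 to 60 N. Pads are 19 mm wide; open, the fingers measure 130 mm over their backs; the gripper's body (75 mm by 190 mm) begins 47 mm behind the grasp point.
Start: joints at [-1.296, 0.434, 0.025, 1.573, -0.012, 1.134, -0.075], TCP at [0.231, 0.581, 0.405] pointing down, gripper open.
Joint ranges: [-2.62, 2.62], [-0.44, 2.09], [-1.27, 1.32], [0.08, 2.57], [-1.32, 4.46], [0.12, 2], [-2.74, 2.74]. Speed limits (rad/s): [2.22, 2.22, 3.01, 3.01, 3.14, 3.14, 3.14].

### API

Orientations are given as a rotation vector (axis times angle).
In Python, from cell import arm, get_image, camera_model gives the robot as it stands. The module is installed in compiled form; this text tells all that it offers.
- The arm moves only by the shell command python3 -m pendant 'ROWS' [FORCE]. ROWS is JSON, a list that holds one entry, the list of rows, each a list of 7 numbers: the shift along the tool's x, y, z in mm, then the turn, a rotation vector about the tool's x, y, z in rad, then the closure, from -1 (fully open) to 1 (shut). In form: [[[x, y, z, rx, ry, rz, hand], ...]]. A call has 1 to 20 rows; each row is the pose to reach, as a shift and turn from the pose commanded when the call began, along the tool's axes at that moment; what a row does not reach only later rows make up. A row lasts 1/8 s, in which the tool goes at most 62.5 mm and 10.7 degrees, less where a joint would pass 70% of its speed; a pose out of reach is approached as far as the arm can. A call with a gripper value outside its range is refused whole. The fingers move at their own pace and stop on an object; FORCE is the grip in N (left out, the last holds). Time passes only in rows, so rows that repeat a pose let the fingers close. It gives the time, the measured TCP pose, the force and the opening at its end, in the units of the state.
- arm.observe(): the state, without advancing time (a new reading comes with each control period).
- get_image(name): name is "scene" or "top" or "wrist"; returns the picture (480x640x3 uint8, red, green, blue); there is no depth.
- camera_model(name): a dict with "fx", "fy", "cx", "cy" (pixels), "position" and "orientation" of the camera in the world; the wrist camera has in their place "T_tool_cam" (4x4, takes a point from camera to tool coordinates, whose origin is the TCP and whose axes are the flange's). Camera axes: x right, y down, z forward; pixel columns grow to the right and rows downward; lengths in m; the calibration is good to about 2 mm. The wrist camera is an equidistant fisheye: a pixel r from the principal point sees the ray r / f radians off the axis. A picture is of the moment at which its call begins: read the wrist's pose just before it. camera_model takes no time and is no camera call.
- arm.sign_off(): hands the job in, once; it reports no verdict.
The state is a dict: "clock": time; "joints": joint angles; "dq": joint speeds; "joint_efforts": joint torques, N m; "position": TCP position; "ee_rot": TCP orientation; "force": force on the tool from outside, world axes, zero at the start; "ft_torque": the same for the moment, N m; "width": opening from 0.0 (shut) to 1.0 (fully open).
Only numpy, scipy, OpenCV 4.12 (cv2) and the standard library are available. Lean on these libraries where they do the work, as an engineer would, in place of code of your own. Each camera call takes 0.05 s, during which the arm holds its last target.

### The job

The spacer and the top disc of this flange set were left out on the bench. Lift the end of the plywood case's lid over the stop lip (the hand slot is there for that), slide it out of the grooves and lay it flat on the bench; then complete the stack in the case's pocket: the square spacer squarely on the base that is in there, and the round disc on top of it. Set the parts down rather than dropping them, and leave the other things on the bench where they are.

Things in the scene. Friction and masses are not known exactly. Their poses are not given: they have to be found in the camera images.
- case: Fixed plywood case 120 mm (its x) x 164 (its y) x 67 high, walls 9, floor 6. Origin: centre of its underside, z up. Its lid lies 46 mm above the bench on ledges 10 mm wide along both sides (82 mm clear between them), between side walls 102 mm apart, and slides out towards the case's +y, over the lower end wall with the stop lip.
- lip (a point): Point level with the top of the stop lip, at case (0, 77.5, 52) mm, axes as the case. The lip is an aluminium strip 9 mm thick on the +y end wall, 6 mm higher than the ledges; it blocks the lid's end until that is lifted more than 6 mm. End wall and lip are cut away in the middle, 64 mm wide (case x -32 to 32) down to 14 mm above the bench, as a hand cut-out.
- pocket (a point): Centre of the pocket's floor, case (0, 0, 6) mm, axes as the case; under the lid at first. 70 x 70 mm, 32 deep: cheeks on the x sides, on the y sides only corner pieces 8 mm thick, leaving a gap 42 mm wide for a finger in the middle of each y side, with 38 mm from the pocket's edge to the end wall.
- lid_bar (a point): Centre of the lid's end bar, a 16 mm wide strip across its +y end, half-way up. Behind it is the hand slot, right through the lid: 64 mm (x) by 44 (y). Lid y from this point: outer edge +8 mm, slot -8 to -52. The case is empty for 40 mm below the bar and the nearer 10 mm of the slot, and the end wall's cut-out is below the bar: leaned fingers fit through the slot and under the bar.
- lid_tail (a point): Point of the lid 4 mm in from the middle of its rear (-y) edge, half-way up. The lid is a loose flat brown wooden board 98 mm (its x) x 142 (its y) x 8, about 0.1 to 0.17 kg; at the start its axes are the case's, it is home on the ledges and its +y end is 1 to 3 mm from the lip.
- base_centre (a point): Centre of the flange base, a dark steel block 64 x 64 x 16 mm with a 30 mm hole, already lying in the pocket; about 0.42 kg, loose. Its top is 22 mm above the bench.
- spacer_centre (a point): Centre (half-way up) of the spacer, a loose square aluminium plate 64 x 64 x 10 mm with a 30 mm hole, lying flat on the bench; sides along its x and y. In place, this point is 27 mm above the bench.
- disc_centre (a point): Centre (half-way up) of the top disc, a loose round steel plate 64 mm in diameter, 10 mm thick, about 0.24 kg, lying flat on the bench. In place, this point is 37 mm above the bench.
- carton: Closed cardboard carton 150 x 120 x 100 mm on the bench, a bystander. Origin at the centre of its underside.
- tape: Roll of brown packing tape, 100 mm in diameter, 48 mm high, lying flat, a bystander. Origin at the centre of its underside.
- driver: Screwdriver 200 mm long lying on the bench, a bystander. Its x axis runs from handle to tip.
- bin: Grey open parts bin 160 x 110 x 70 mm, a bystander. Origin at the centre of its underside.
- groove (a point): Middle of the case at the front ends of the two grooves, case (0, -3, 61) mm, axes as the case. Strips 8 mm wide jut in from the side walls at 61 to 67 mm height from the rear wall (case y -73) to here, holding the lid's rear half down. The groove is 15 mm high for an 8 mm lid: with the lid home its +y end can rise about 13 mm, no more.
There are look-alikes about, which are no part of the job. Of the things shaped like the part that bears lid_bar, the wooden one is meant. Leave any orange look-alike of the part that bears base_centre alone.

How it is judged:
On the way, in this order (a step that is already met when the one before it is completed fails the run):
1. the lid's end is out over the stop lip while its tail is still in the grooves (z of lid_bar in the frame of case above 0.053 m and y of lid_bar in the frame of lip above 0.004 m and y of lid_tail in the frame of case below -0.003 m), for 0.1 s.
2. the lid is off the case and lies flat on the bench (height (world z) of each of lid_bar, lid_tail below 0.01 m), for 0.2 s.
3. the spacer lies squarely on the base in the pocket (horizontal distance between spacer_centre and pocket below 0.006 m and z of spacer_centre in the frame of case below 0.03 m and z of spacer_centre in the frame of base_centre above 0.01 m and angle between spacer_centre's own z axis and vertical below 0.06 rad), for 0.2 s.
At the end, for the whole second after the job is handed in: The lid lies flat on the bench (end bar and tail under 10 mm high). In the pocket lie the base, on it the spacer, on that the disc: base and spacer within 6 mm, disc within 8 mm of the pocket's centre, each fully down (within 3 mm), spacer and disc flat within 3.4 degrees (all of step 2 and all of step 3 and horizontal distance between base_centre and pocket below 0.006 m and z of base_centre in the frame of case below 0.017 m and horizontal distance between disc_centre and pocket below 0.008 m and z of disc_centre in the frame of case below 0.04 m and z of disc_centre in the frame of spacer_centre above 0.008 m and angle between disc_centre's own z axis and vertical below 0.06 rad); the robot touches nothing.
It fails at once if a bystander (carton, tape roll, screwdriver, bin) is moved more than 30 mm (distance of any of carton, tape, driver, bin from where it was at the start of the episode above 0.03 m).
It fails at once if the spacer or the disc is dropped into the case (falls into the pocket faster than 0.5 m/s) ((horizontal distance between spacer_centre and pocket below 0.03 m and z of spacer_centre in the frame of case below 0.06 m and linear speed of spacer above 0.5 m/s) or (horizontal distance between disc_centre and pocket below 0.03 m and z of disc_centre in the frame of case below 0.06 m and linear speed of disc above 0.5 m/s)).
It also fails if it takes over 72 s, if anything falls off the work surface, if the arm or the gripper's body presses on something with over 40 N, if the wrist force passes 120 N, or if a joint passes its speed limit or range.

## Working session

There is one attempt and no reset: what is moved stays moved. The work goes in short steps, Python scripts to look and compute and a shell command to move; the robot and the scene stay as the last step left them, time stands still between calls to the robot, and variables do not carry over. Pictures are saved under pics/ and viewed, and the job is handed in when it is done.

```bash
ls; mkdir -p pics; python3 - <<'E'
from cell import arm,get_image,camera_model
import cv2
print(arm.observe())
for n in ("scene","top","wrist"):
    im=get_image(n); cv2.imwrite(f"pics/{n}0.png",im[:,:,::-1]); print(n,camera_model(n))
E
```

```text
pics
{'clock': 0.0, 'joints': array([-1.29562137,  0.43522129,  0.02495457,  1.5741087 , -0.01158991,
        1.13402927, -0.07510186]), 'dq': array([ 6.22848905e-04,  1.07596092e-04,  1.14208301e-03,  7.30195919e-04,
        7.66768751e-04, -4.10117506e-04, -8.37100989e-05]), 'joint_efforts': array([-9.30748683e-04, -6.67861819e+01,  9.84530188e-01, -3.14470589e+01,
       -6.06875634e-02,  4.30289924e-02,  1.44686737e-04]), 'position': array([0.23046691, 0.58069404, 0.40394111]), 'ee_rot': array([-5.89933713e-01, -3.08554428e+00,  2.53534203e-03]), 'force': array([ 0.93664537, -0.13480841,  0.96392833]), 'ft_torque': array([ 0.00338658, -0.04177827, -0.02013647]), 'width': 0.9984355974666113}
scene {'fx': 531.7627888648124, 'fy': 531.7627888648124, 'cx': 324.49252241277736, 'cy': 231.25877424507254, 'position': array([ 1.64931955, -0.08830658,  0.87912891]), 'orientation': array([-1.6891907 , -1.5953889 ,  0.78227483])}
top {'fx': 487.21313683698395, 'fy': 487.21313683698395, 'cx': 319.354662264959, 'cy': 240.0901618422256, 'position': array([ 0.40417887, -0.01184616,  1.17725554]), 'orientation': array([-2.11063099,  2.16355243, -0.155266  ])}
wrist {'fx': 371.64829954431775, 'fy': 371.64829954431775, 'cx': 320.8022836474677, 'cy': 234.96060692620014, 'T_tool_cam': array([[-6.77912682e-04, -9.59413906e-01, -2.82000882e-01,
         7.55830783e-02],
       [ 9.99998738e-01, -2.45151671e-04, -1.56988837e-03,
        -2.74943881e-04],
       [ 1.43703974e-03, -2.82001590e-01,  9.59412861e-01,
         2.03787080e-02],
       [ 0.00000000e+00,  0.00000000e+00,  0.00000000e+00,
         1.00000000e+00]])}
```

View pics/top0.png

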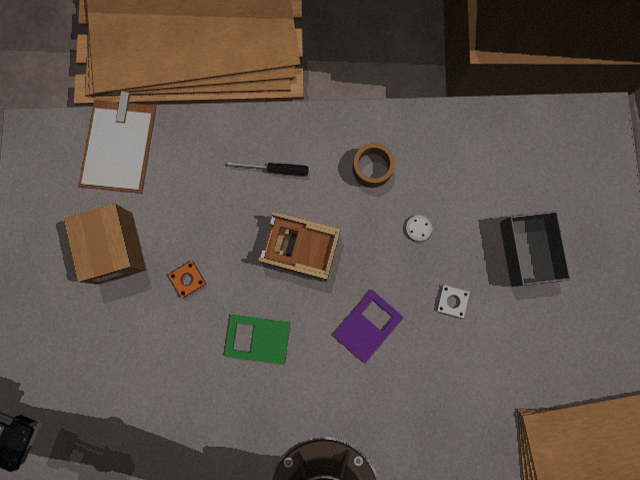

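View pics/scene0.png

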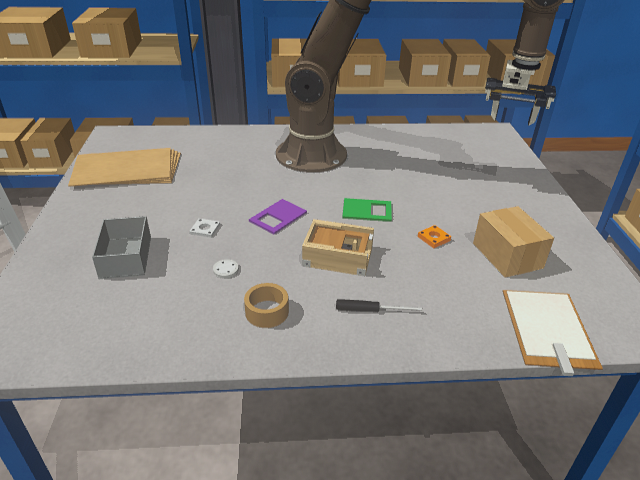

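View pics/wrist0.png

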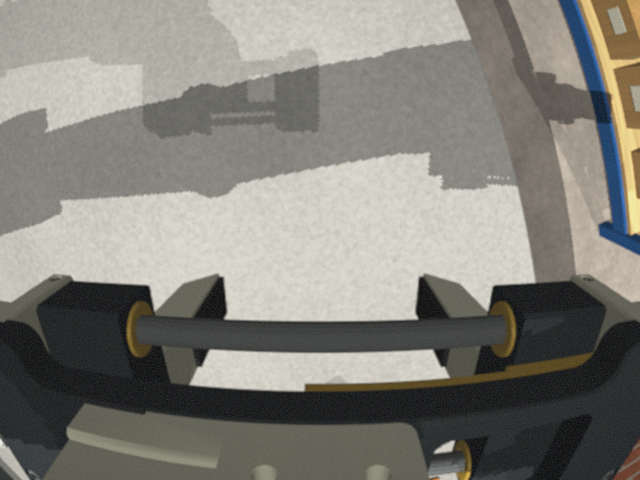

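Top view (after a look at the surroundings): the lid could be the brown board in the case (305,248), the green board (258,340) or the purple board (368,325). I choose the wooden one in the case. The spacer could be the white square (453,301) or the orange square (187,280), and I choose the white one. The disc is at (419,228). The case opens to image left, roughly world +y. A close crop will check this.

```bash
cat > h.py <<'E'
import numpy as np,cv2
from scipy.spatial.transform import Rotation as R
from cell import arm,get_image,camera_model
def campose(n,st=None):
    m=camera_model(n)
    if n!="wrist":
        return m,np.array(m["position"]),R.from_rotvec(m["orientation"]).as_matrix()
    st=st or arm.observe()
    T=np.eye(4);T[:3,:3]=R.from_rotvec(st["ee_rot"]).as_matrix();T[:3,3]=st["position"]
    W=T@m["T_tool_cam"];return m,W[:3,3],W[:3,:3]
def ray(m,Rm,uv):
    uv=np.atleast_2d(uv).astype(float)
    x=(uv[:,0]-m["cx"])/m["fx"];y=(uv[:,1]-m["cy"])/m["fy"]
    if "T_tool_cam" in m:
        r=np.hypot(x,y)+1e-12;d=np.c_[x/r*np.sin(r),y/r*np.sin(r),np.cos(r)]
    else: d=np.c_[x,y,np.ones_like(x)]
    return d@Rm.T
def toplane(n,uv,z,st=None):
    m,p,Rm=campose(n,st);d=ray(m,Rm,uv);return p+d*((z-p[2])/d[:,2])[:,None]
def proj(n,X,st=None):
    m,p,Rm=campose(n,st);c=(np.atleast_2d(X)-p)@Rm
    if n=="wrist":
        rr=np.hypot(c[:,0],c[:,1])+1e-12;th=np.arctan2(rr,c[:,2])
        return np.c_[m["cx"]+m["fx"]*th*c[:,0]/rr,m["cy"]+m["fy"]*th*c[:,1]/rr]
    return np.c_[m["cx"]+m["fx"]*c[:,0]/c[:,2],m["cy"]+m["fy"]*c[:,1]/c[:,2]]
def save(name,im): cv2.imwrite("pics/"+name,im[:,:,::-1])
E
python3 - <<'E'
from h import *
im=cv2.imread("pics/top0.png")
a=cv2.resize(im[200:295,250:360],None,fx=6,fy=6,interpolation=cv2.INTER_CUBIC)
cv2.imwrite("pics/c1.png",a)
b=cv2.resize(im[200:330,390:490],None,fx=4,fy=4,interpolation=cv2.INTER_CUBIC);cv2.imwrite("pics/c2.png",b)
for n,uv,z in (("case",(302,247),.05),("sp",(453,301),.01),("disc",(419,228),.01),("green",(258,340),0),("purple",(368,325),0),("tape",(374,165),0),("driv",(300,170),0),("orange",(187,280),0)):
    print(n,toplane("top",uv,z).round(3))
E
```

```text
case [[0.564 0.037 0.05 ]]
sp [[ 0.431 -0.317  0.01 ]]
disc [[ 0.609 -0.246  0.01 ]]
green [[0.351 0.148 0.   ]]
purple [[ 0.38  -0.114  0.   ]]
tape [[ 0.773 -0.145  0.   ]]
driv [[0.766 0.041 0.   ]]
orange [[0.497 0.319 0.   ]]
```

View pics/c1.png

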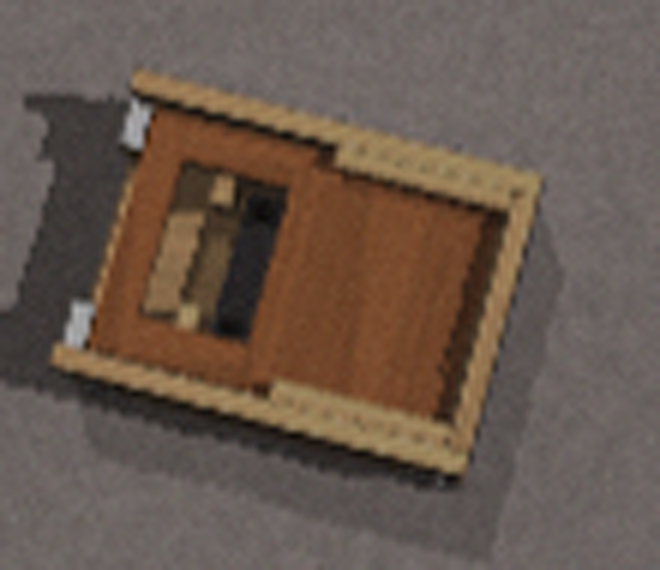

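View pics/c2.png

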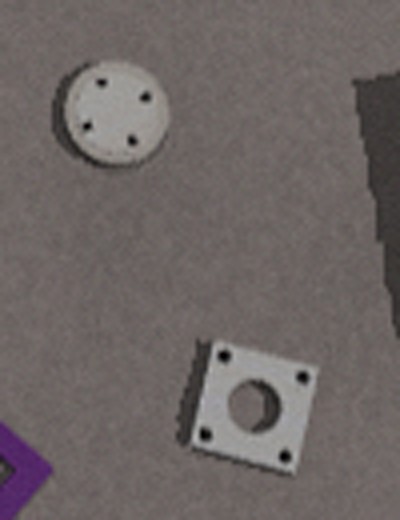

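Crop c1: the wooden lid with its hand slot and the aluminium lip pieces on the left, at crop (135,125) and (78,325). Crop c2: the disc at crop (117,113) and the white holed square at (253,405). The choices hold. Next I measure the case from its top corners and work out a first approach.

```bash
cat >> h.py <<'E'
def go(P,yaw,tilt=0,tip=None):
    """rows for TCP at P, tool down, jaw (tool y) heading yaw; tilt about tool x"""
    st=arm.observe();R0=R.from_rotvec(st["ee_rot"])
    y=np.array([np.cos(yaw),np.sin(yaw),0]);z=np.array([0,0,-1.]);x=np.cross(y,z)
    R1=R.from_matrix(np.c_[x,y,z])*R.from_rotvec([tilt,0,0])
    d=R0.inv().apply(np.array(P)-st["position"]);rv=(R0.inv()*R1).as_rotvec()
    print("shift mm",(d*1000).round(1),"turn",rv.round(4))
E
python3 - <<'E'
from h import *
c=np.array([(137,72),(540,178),(465,475),(55,352)])/6+[250,200]
P=toplane("top",c,.067)
print(P.round(4),P.mean(0))
d=(P[0]+P[3]-P[1]-P[2])/2;yaw=np.arctan2(d[1],d[0]);print(np.linalg.norm(d),np.linalg.norm(P[0]-P[3]),np.degrees(yaw))
C=P.mean(0);u=np.array([np.cos(yaw),np.sin(yaw),0])
Q=C+u*.06;Q[2]=.38;print(Q)
go(Q,yaw)
E
```

```text
[[ 0.6455  0.1027  0.067 ]
 [ 0.5997 -0.0523  0.067 ]
 [ 0.486  -0.0204  0.067 ]
 [ 0.5369  0.1351  0.067 ]] [0.56703795 0.0412837  0.067     ]
0.16266609981684624 0.1133098230850015 72.70769492800831
[0.58487275 0.09857174 0.38      ]
shift mm [-507.3 -317.4   24.6] turn [-0.0012  0.0001 -0.0761]
```

```bash
python3 -m pendant '[[[-507,-317,25,0,0,-0.076,0.2],[-507,-317,25,0,0,-0.076,0.2],[-507,-317,25,0,0,-0.076,0.2],[-507,-317,25,0,0,-0.076,0.2],[-507,-317,25,0,0,-0.076,0.2],[-507,-317,25,0,0,-0.076,0.2],[-507,-317,25,0,0,-0.076,0.2],[-507,-317,25,0,0,-0.076,0.2],[-507,-317,25,0,0,-0.076,0.2],[-507,-317,25,0,0,-0.076,0.2],[-507,-317,25,0,0,-0.076,0.2],[-507,-317,25,0,0,-0.076,0.2]]]' 40; python3 - <<'E'
from h import *
st=arm.observe();print(st["position"],st["ee_rot"],st["width"])
save("w1.png",get_image("wrist"))
E
```

```text
clock: 1.65
position: [0.5845, 0.0999, 0.3794]
ee_rot: [-0.472, -3.105, -0.001]
force: [-0.7, 0.9, -0.6]
width: 0.401
[0.58447889 0.09991412 0.37938134] [-4.71540250e-01 -3.10498321e+00 -5.24379204e-04] 0.40093578206842156
```

View pics/w1.png

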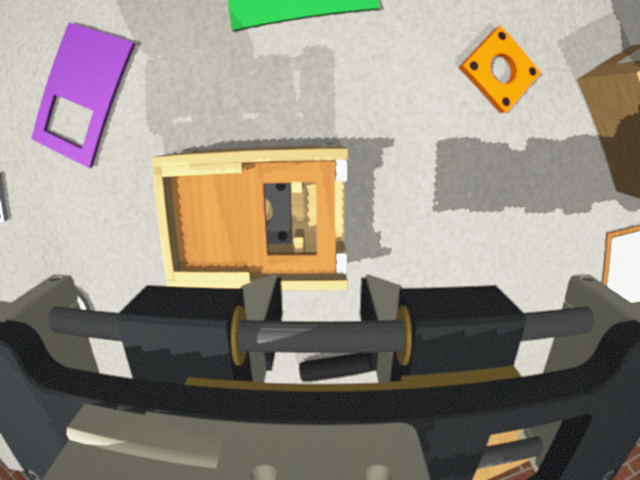

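Wrist view: the lid lies in the case at (250,215). The slot spans u 265–317 and v 182–255, and the bar spans u 317–335. Next, an enlargement for the exact edges.

```bash
python3 - <<'E'
import cv2
im=cv2.imread("pics/w1.png")
cv2.imwrite("pics/w1c.png",cv2.resize(im[140:300,145:365],None,fx=3.6,fy=3.6,interpolation=cv2.INTER_CUBIC))
E
```

```text
(no output)
```

View pics/w1c.png

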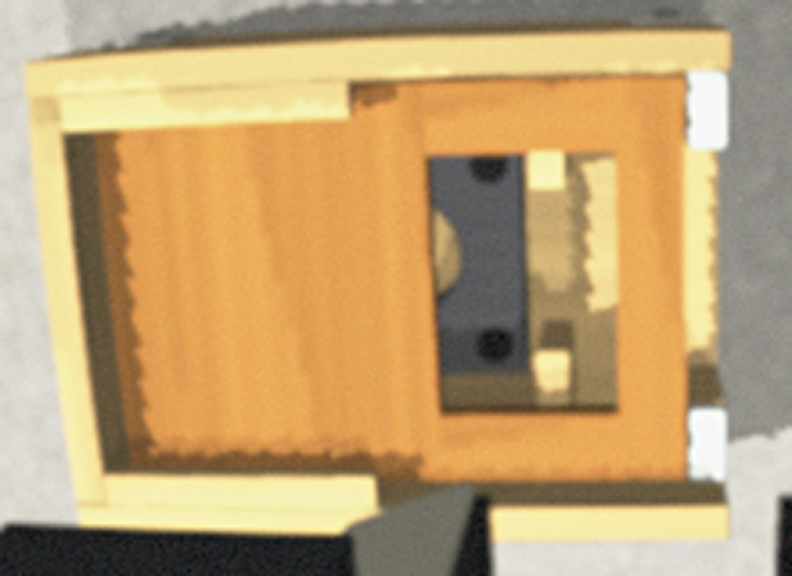

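```bash
python3 - <<'E'
from h import *
st=dict(arm.observe());f=lambda L,z:toplane("wrist",np.array(L)/3.6+[145,140],z,st)
o=f([(683,77),(686,481)],.054);s=f([(617,152),(618,410),(428,156),(441,411)],.054)
lip=f([(727,72),(727,480),(686,72),(688,480)],.052)
case=f([(25,62),(730,30),(728,540)],.067)
for n,P in(("outer",o),("slot",s),("lip",lip),("case",case)):print(n,P.round(4).tolist())
for a,b in((o[0],o[1]),(s[0],s[1]),(s[2],s[3]),(lip[0],lip[1]),(case[1],case[2])):
    d=a-b;print(np.linalg.norm(d),np.degrees(np.arctan2(d[1],d[0])))
d=case[1]-case[0];print("side",np.linalg.norm(d),np.degrees(np.arctan2(d[1],d[0])))
bar=(o.mean(0)+s[:2].mean(0))/2;print("bar",bar)
d=o.mean(0)-s[2:].mean(0);print("y dir",np.linalg.norm(d),np.degrees(np.arctan2(d[1],d[0])))
E
```

```text
outer [[0.5406, 0.1253, 0.054], [0.6351, 0.0977, 0.054]]
slot [[0.5527, 0.1058, 0.054], [0.6125, 0.0873, 0.054], [0.5403, 0.0637, 0.054], [0.6001, 0.046, 0.054]]
lip [[0.5426, 0.1353, 0.052], [0.6388, 0.1073, 0.052], [0.5399, 0.1263, 0.052], [0.6358, 0.0981, 0.052]]
case [[0.4866, -0.0183, 0.067], [0.5324, 0.138, 0.067], [0.6477, 0.104, 0.067]]
0.09852233891194503 163.72877290258873
0.06259542442669293 162.806041067537
0.06239324293337558 163.46417926023645
0.10016953972001359 163.77010982887498
0.12013405780783129 163.595567945402
side 0.1628631341133615 73.66738378306945
bar [0.58523002 0.10400558 0.054     ]
y dir 0.0593164841417422 72.67047931666913
```

```bash
python3 - <<'E'
from h import *
go([.5853,.1040,.2245],np.radians(73.6))
E
```

```text
shift mm [-1.00e-01  3.60e+00  1.55e+02] turn [ 0.0004 -0.001  -0.014 ]
```

```bash
python3 -m pendant '[[[0,3,60,0,0,-0.014,0.2],[0,3.5,110,0,0,-0.014,0.2],[0,3.5,140,0,0,-0.014,0.2],[0,3.5,155,0,0,-0.014,0.2],[0,3.5,155,0,0,-0.014,0.2]]]'; python3 - <<'E'
from h import *
st=arm.observe();print(st["position"],st["width"]);go([.5853,.1040,.2245],np.radians(73.6))
save("w2.png",get_image("wrist"))
E
```

```text
clock: 2.33
position: [0.5855, 0.1034, 0.2245]
ee_rot: [-0.448, -3.108, 0.0]
force: [0.8, 0.2, 0.4]
width: 0.397
[0.58552472 0.10339533 0.22445091] 0.39682758158854453
shift mm [ 0.4  0.5 -0. ] turn [-0.0003 -0.0011 -0.0004]
```

View pics/w2.png

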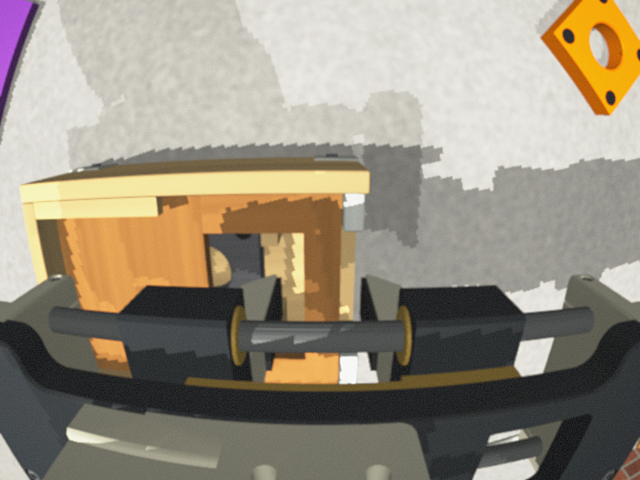

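The bar (u 304–340) sits centred between the pads. Closing now.

```bash
python3 -m pendant '[[[0,0,0,0,0,0,0.5],[0,0,0,0,0,0,0.8],[0,0,0,0,0,0,1],[0,0,0,0,0,0,1],[0,0,0,0,0,0,1]]]' 50
```

```text
clock: 3.0
position: [0.5862, 0.1027, 0.2256]
ee_rot: [0.451, 3.108, 0.001]
force: [-0.8, 0.7, 6.4]
width: 0.164
```

```bash
python3 -m pendant '[[[0,-3.1,-2.2,-0.018,0,0,1],[0,-6.3,-4.5,-0.035,0,0,1],[0,-9.4,-6.7,-0.053,0,0,1],[0,-12.6,-8.9,-0.07,0,0,1],[0,-12.6,-8.9,-0.07,0,0,1],[0,-12.6,-8.9,-0.07,0,0,1]]]'; python3 - <<'E'
from h import *
st=arm.observe();print(st["position"],st["width"])
save("w3.png",get_image("wrist"));im=get_image("scene");cv2.imwrite("pics/s3.png",cv2.resize(im[200:290,290:400,::-1],None,fx=6,fy=6,interpolation=cv2.INTER_CUBIC))
E
```

```text
clock: 3.75
position: [0.5822, 0.0902, 0.2335]
ee_rot: [0.449, 3.098, 0.108]
force: [-0.1, -0.6, -0.2]
width: 0.165
[0.58222948 0.09019818 0.23352946] 0.16454669799347899
```

View pics/w3.png

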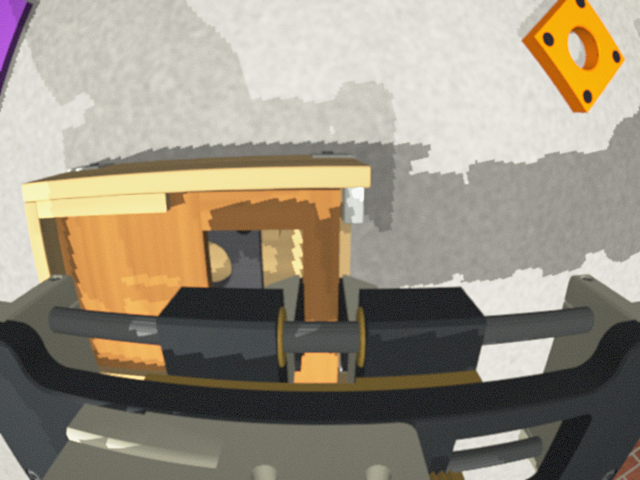

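View pics/s3.png

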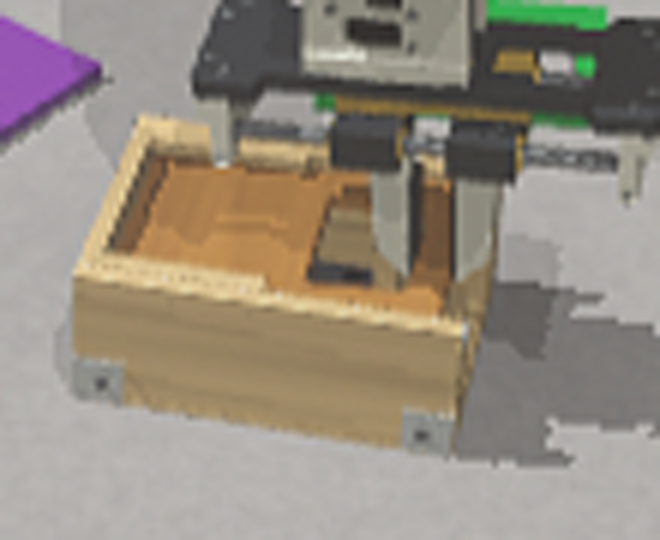

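Tip z rose 9 mm and the lid came with it, its end now above the lip pieces. Now sliding out, checking force after the first part.

```bash
python3 -m pendant '[[[0,7,0.5,0,0,0,1],[0,14,1,0,0,0,1],[0,21,1.5,0,0,0,1],[0,28,2,0,0,0,1],[0,28,2,0,0,0,1],[0,28,2,0,0,0,1]]]'; python3 - <<'E'
from h import *
st=arm.observe();print(st["position"],st["force"],st["ft_torque"],st["width"])
save("w4.png",get_image("wrist"))
E
```

```text
clock: 4.6
position: [0.5903, 0.1176, 0.2337]
ee_rot: [0.448, 3.097, 0.109]
force: [-0.1, 0.8, 0.5]
width: 0.167
[0.59032007 0.11762674 0.23366669] [-0.07824992  0.8289312   0.52692883] [ 0.01942571  0.01248926 -0.03971018] 0.16703235915845446
```

View pics/w4.png

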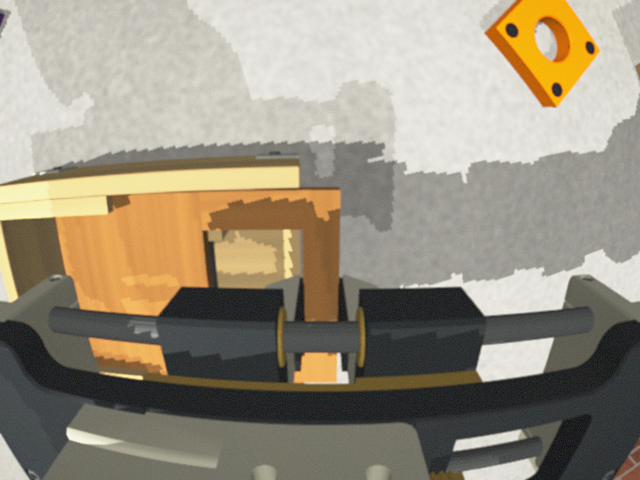

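The lid's end is past the lip, with its tail still in the grooves. Now pulling it fully clear and lifting.

```bash
python3 -m pendant '[[[0,12,0.8,0,0,0,1],[0,24,1.7,0,0,0,1],[0,36,2.5,0,0,0,1],[0,48,3.4,0,0,0,1],[0,59,4.1,0,0,0,1],[0,59,4.1,0,0,0,1],[0,61,-20,0,0,0,1],[0,64,-50,0.035,0,0,1],[0,66,-80,0.07,0,0,1],[0,66,-80,0.07,0,0,1]]]'; python3 - <<'E'
from h import *
st=arm.observe();print(st["position"],st["force"],st["ft_torque"],st["width"])
save("w5.png",get_image("wrist"));save("s5.png",get_image("scene"))
E
```

```text
clock: 5.9
position: [0.6081, 0.1772, 0.3201]
ee_rot: [0.447, 3.106, 0.004]
force: [0.4, -1.0, -2.0]
width: 0.164
[0.60811146 0.17716573 0.32009884] [ 0.43560929 -1.04394934 -1.96636125] [ 0.10016795 -0.06699002 -0.03421708] 0.16384947320260196
```

View pics/w5.png

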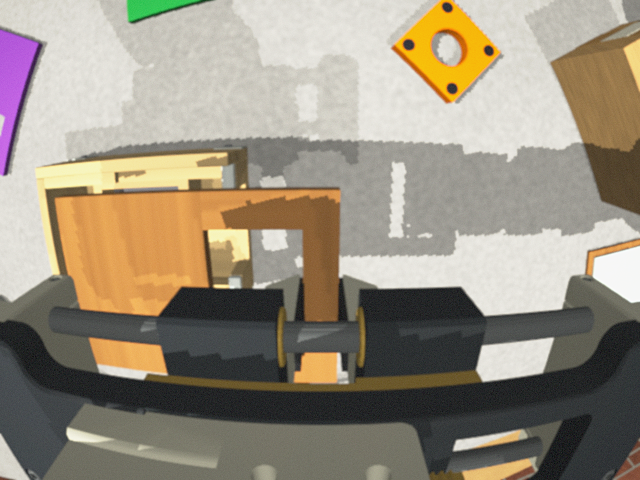

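View pics/s5.png

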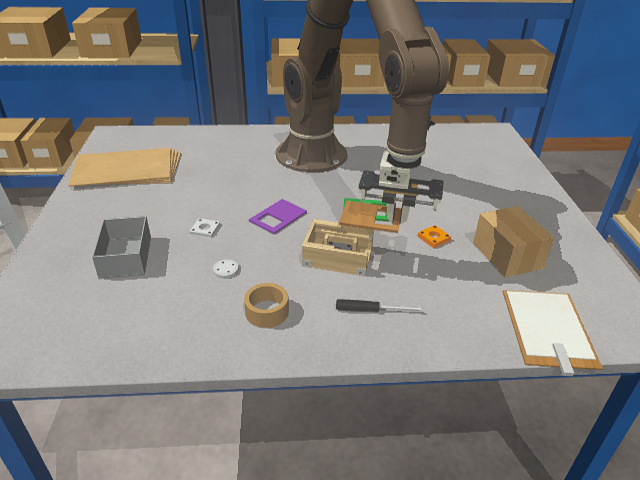

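The lid hangs level and clear of the case (lid corners at about (57,195) and (340,188) in the wrist view). The free bench spot is beyond the case's +y end.

```bash
python3 - <<'E'
from h import *
go([.650,.259,.186],np.radians(73.6))
print(toplane("top",[(118,205),(143,265)],.1),proj("top",[[.65,.259,0]]))
E
```

```text
shift mm [-17.8  91.4 131.5] turn [ 0.0009 -0.0005 -0.0006]
[[0.66382328 0.45141429 0.1       ]
 [0.52530695 0.39003182 0.1       ]] [[212.43919288 217.54539203]]
```

```bash
python3 -m pendant '[[[-6,30,0,0,0,0,1],[-12,65,0,0,0,0,1],[-18,91,10,0,0,0,1],[-18,91,50,0,0,0,1],[-18,91,90,0,0,0,1],[-18,91,120,0,0,0,1],[-18,91,131,0,0,0,1],[-18,91,131,0,0,0,1]]]'; python3 - <<'E'
from h import *
st=arm.observe();print(st["position"],st["force"],st["ft_torque"],st["width"])
im=get_image("scene");cv2.imwrite("pics/s6.png",cv2.resize(im[180:280,300:460,::-1],None,fx=5,fy=5,interpolation=cv2.INTER_CUBIC))
E
```

```text
clock: 7.0
position: [0.6501, 0.2572, 0.1859]
ee_rot: [-0.451, -3.107, 0.001]
force: [0.5, 0.3, -0.2]
width: 0.159
[0.65012962 0.25724211 0.18594765] [ 0.49309418  0.25973852 -0.15590931] [ 0.09999    -0.01434925 -0.05118095] 0.15922853816586752
```

View pics/s6.png

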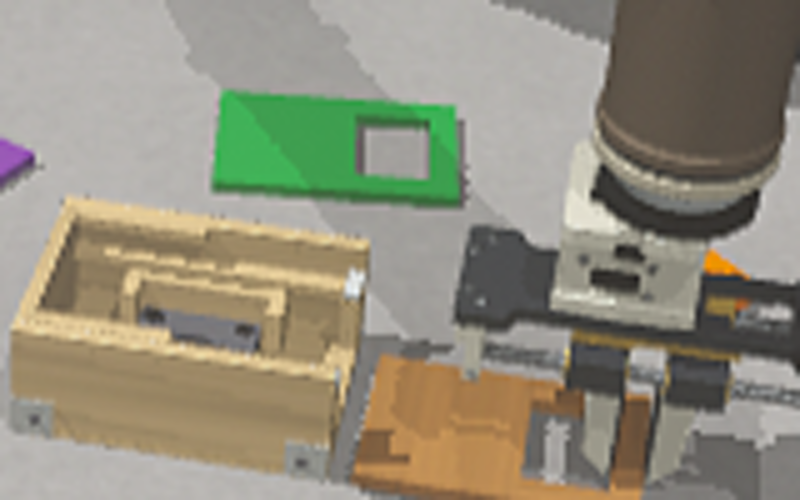

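Nearly down, with the lid clear of the case. Lowering to the bench and checking force.

```bash
python3 -m pendant '[[[0,0,2,0,0,0,1],[0,0,4,0,0,0,1],[0,0,6,0,0,0,1],[0,0,6,0,0,0,1]]]'
```

```text
clock: 7.55
position: [0.6504, 0.2573, 0.1811]
ee_rot: [-0.451, -3.109, -0.0]
force: [-0.9, 0.0, -1.0]
width: 0.166
```

```bash
python3 -m pendant '[[[0,0,1.3,0,0,0,1],[0,0,1.3,0,0,0,1],[0,0,1,0,0,0,0.5],[0,0,1,0,0,0,0.2],[0,0,1,0,0,0,0.2],[0,0,-30,0,0,0,0.2],[0,0,-80,0,0,0,0.2],[0,0,-140,0,0,0,0],[0,0,-140,0,0,0,-1]]]'; python3 - <<'E'
from h import *
st=arm.observe();print(st["position"],st["force"],st["width"])
save("w7.png",get_image("wrist"));save("t7.png",get_image("top"))
E
```

```text
clock: 8.68
position: [0.6521, 0.2576, 0.3271]
ee_rot: [0.45, 3.101, 0.008]
force: [-0.2, -0.3, -0.9]
width: 0.562
[0.65214812 0.25763753 0.32705741] [-0.1583452  -0.27333199 -0.92350643] 0.561625772936781
```

View pics/w7.png

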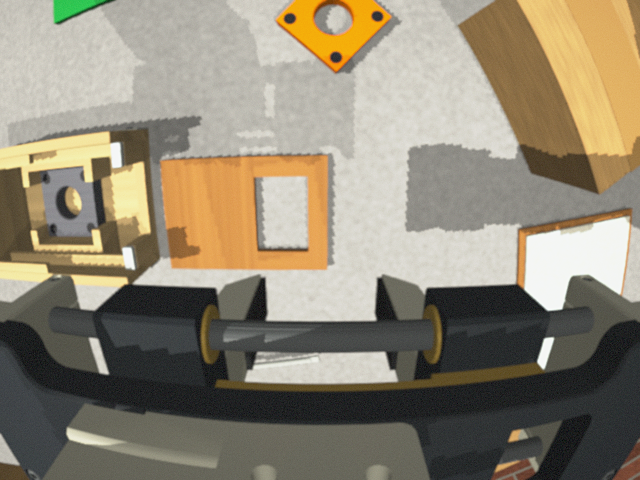

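View pics/t7.png

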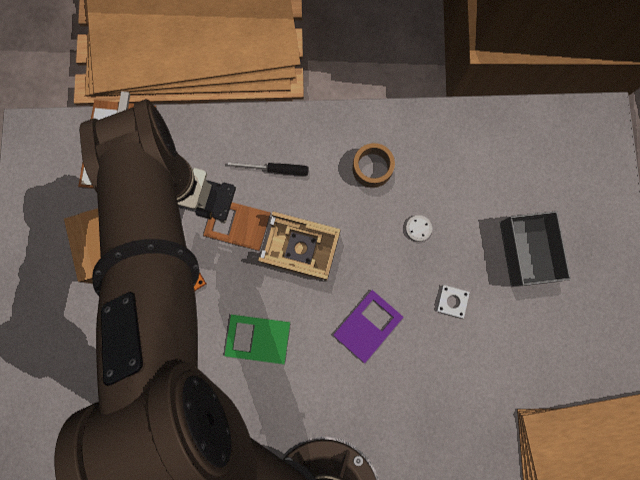

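Lid lies flat at wrist (245,212), clear of the case; nothing else moved. Next, a view over the open case for the pocket and base on the way to the spacer.

```bash
python3 - <<'E'
from h import *
print(arm.observe()["joints"].round(2))
go([.567,.0423,.36],np.radians(73.6))
E
```

```text
[-0.57  0.63  0.19  1.48 -0.13  1.05  0.93]
shift mm [  19.  -229.8  -38.5] turn [ 0.0011  0.001  -0.0016]
```

```bash
python3 -m pendant '[[[10,-62,-38,0,0,0,-1],[19,-124,-38,0,0,0,-1],[19,-186,-38,0,0,0,-1],[19,-230,-38,0,0,0,-1],[19,-230,-38,0,0,0,-1],[19,-230,-38,0,0,0,-1]]]'; python3 - <<'E'
from h import *
st=dict(arm.observe());print(st["position"],st["ee_rot"],st["dq"].max())
im=get_image("wrist");save("w8.png",im)
import pickle;pickle.dump(st,open("st8.pkl","wb"))
c=proj("wrist",[[.567,.0423,.05]],st)[0];print(c)
x,y=int(c[0]),int(c[1])
cv2.imwrite("pics/w8c.png",cv2.resize(im[y-95:y+95,x-125:x+125,::-1],None,fx=3.1,fy=3.1,interpolation=cv2.INTER_CUBIC));print(x-125,y-95)
E
```

```text
clock: 9.52
position: [0.5668, 0.0427, 0.358]
ee_rot: [-0.45, -3.107, -0.0]
force: [0.1, 0.2, -0.0]
width: 1.0
[0.56676884 0.04266795 0.35801979] [-4.50304482e-01 -3.10745170e+00 -1.19751334e-04] 0.006938217417167888
[321.49598987 225.31214266]
196 130
```

View pics/w8c.png

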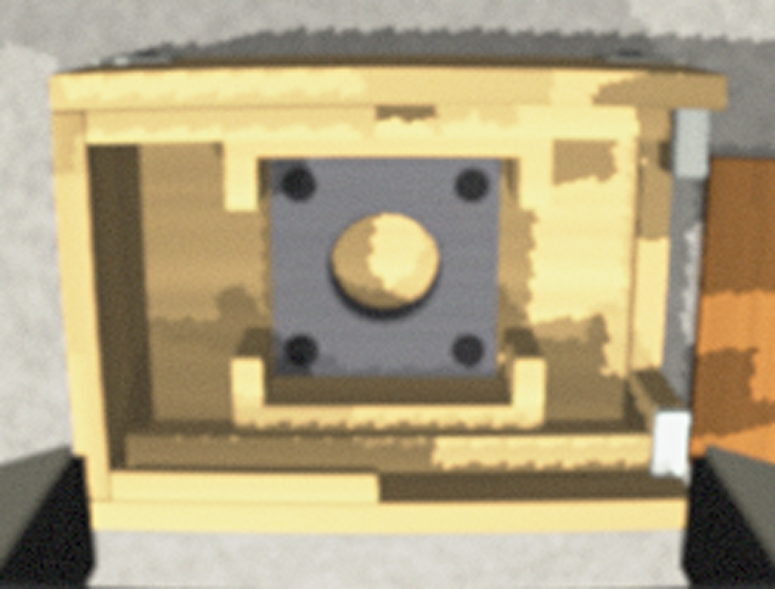

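View pics/w8.png

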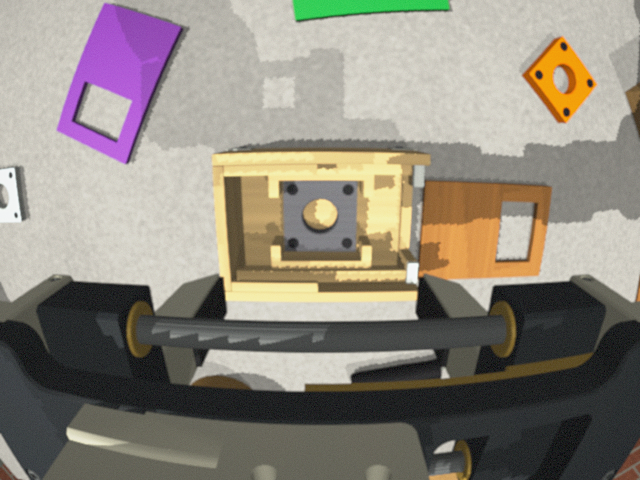

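```bash
python3 - <<'E'
from h import *
import pickle;st=pickle.load(open("st8.pkl","rb"))
f=lambda L,z:toplane("wrist",(np.array(L)+.5)/3.1-.5+[196,130],z,st)
def rep(n,L,z):
    P=f(L,z);x=(P[0]+P[3]-P[1]-P[2])/2
    d=(P[1]+P[2]-P[0]-P[3])/2;e=(P[0]+P[1]-P[2]-P[3])/2
    print(n,P.mean(0).round(4),np.linalg.norm(d).round(4),np.linalg.norm(e).round(4),"yaw",np.degrees(np.arctan2(d[1],d[0])).round(2),np.degrees(np.arctan2(e[1],e[0])).round(2))
rep("case",[(50,72),(727,72),(685,530),(92,530)],.067)
rep("pocket",[(257,155),(518,155),(511,405),(265,405)],.038)
rep("base",[(271,158),(503,156),(498,376),(272,376)],.022)
rep("holes",[(298,184),(471,184),(468,350),(301,350)],.022)
E
python3 - <<'E'
import sys;sys.path.insert(0,'.')
from h import *
c=np.array([(213,342),(318,368),(294,473),(190,445)])/4+[390,200]
P=toplane("top",c,.01);print(P.round(4),P.mean(0));
for a,b in((0,1),(1,2),(2,3),(3,0)):
    d=P[b]-P[a];print(np.linalg.norm(d),np.degrees(np.arctan2(d[1],d[0])))
E
```

```text
case [0.5665 0.042  0.067 ] 0.1606 0.1204 yaw 73.5 163.48
pocket [0.5663 0.0418 0.038 ] 0.0685 0.0697 yaw 73.49 163.58
base [0.566  0.0414 0.022 ] 0.0649 0.0638 yaw 73.74 162.94
holes [0.5658 0.041  0.022 ] 0.048 0.0482 yaw 73.49 163.43
[[ 0.4683 -0.2962  0.01  ]
 [ 0.4514 -0.3575  0.01  ]
 [ 0.3902 -0.339   0.01  ]
 [ 0.408  -0.2789  0.01  ]] [ 0.42948082 -0.31788573  0.01      ]
0.06354670641863655 -105.44683692527678
0.0639210297366297 163.20160265598403
0.06272194731670254 73.52713411388217
0.06278371364145095 -16.060920422977357
```

Pocket and base agree within 1 mm: centre (0.5665, 0.042), yaw 73.5°. Spacer is at about (0.430,−0.318), sides about 74°. Going over it for a closer look.

```bash
python3 - <<'E'
from h import *
go([.430,-.318,.32],np.radians(73.6))
E
```

```text
shift mm [  29.2 -385.4   38.1] turn [ 0.     -0.0015 -0.0001]
```

```bash
python3 -m pendant '[[[4,-60,0,0,0,0,-1],[9,-122,0,0,0,0,-1],[14,-184,10,0,0,0,-1],[18,-245,20,0,0,0,-1],[23,-305,30,0,0,0,-1],[29,-360,38,0,0,0,-1],[29,-385,38,0,0,0,-1],[29,-385,38,0,0,0,-1],[29,-385,38,0,0,0,-1]]]'; python3 - <<'E'
from h import *
st=dict(arm.observe());print(st["position"],st["ee_rot"],st["joints"].round(2))
im=get_image("wrist");save("w9.png",im)
import pickle;pickle.dump(st,open("st9.pkl","wb"))
c=proj("wrist",[[.43,-.318,.01]],st)[0]
x,y=int(c[0])-60,int(c[1])-50
cv2.imwrite("pics/w9c.png",cv2.resize(im[y:y+100,x:x+120,::-1],None,fx=6,fy=6,interpolation=cv2.INTER_CUBIC));print(x,y)
E
```

```text
clock: 10.7
position: [0.4311, -0.3172, 0.3205]
ee_rot: [-0.447, -3.109, -0.002]
force: [0.8, -0.0, -0.4]
width: 1.003
[ 0.43106551 -0.3171826   0.32051476] [-4.46561968e-01 -3.10921998e+00 -1.57618512e-03] [ 0.29  0.39  0.32  1.92 -0.16  0.86  1.98]
260 172
```

View pics/w9c.png

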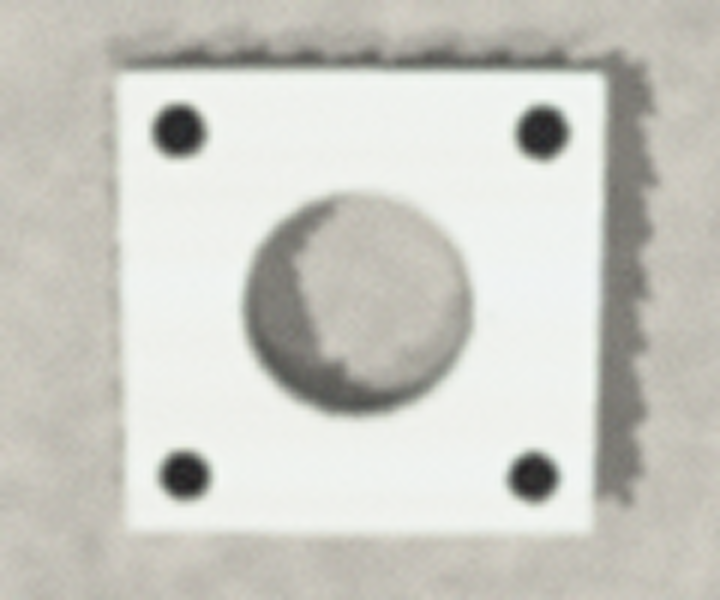

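View pics/w9.png

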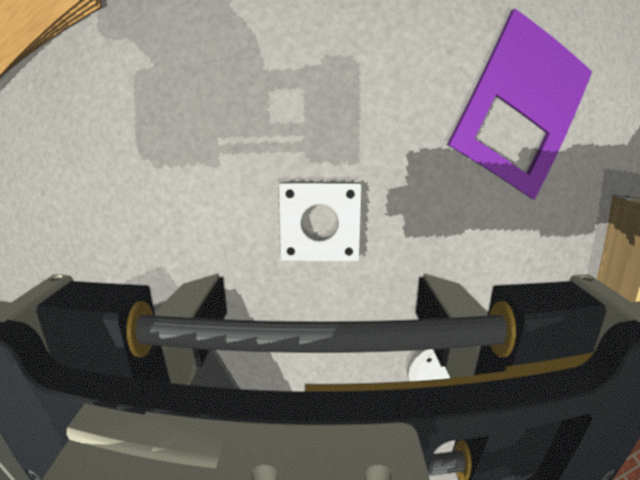

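```bash
python3 - <<'E'
from h import *
import pickle;st=pickle.load(open("st9.pkl","rb"))
f=lambda L,z:toplane("wrist",(np.array(L)+.5)/6-.5+[260,172],z,st)
for n,L in(("edges",[(117,70),(608,70),(594,533),(127,531)]),("holes",[(179,130),(542,132),(533,476),(186,475)])):
    P=f(L,.01);d=(P[1]+P[2]-P[0]-P[3])/2;e=(P[0]+P[1]-P[2]-P[3])/2
    print(n,P.mean(0).round(4),np.linalg.norm(d).round(4),np.linalg.norm(e).round(4),"yaw",np.degrees(np.arctan2(d[1],d[0])).round(2),np.degrees(np.arctan2(e[1],e[0])).round(2))
    C=P.mean(0)
go([C[0],C[1],.182],np.radians(73.7))
E
```

```text
edges [ 0.4299 -0.3182  0.01  ] 0.0648 0.0646 yaw 73.49 163.34
holes [ 0.4298 -0.3184  0.01  ] 0.0479 0.048 yaw 73.37 163.4
shift mm [  0.8  -1.8 138.6] turn [ 0.0009 -0.0004 -0.0003]
```

```bash
python3 -m pendant '[[[0,-1,50,0,0,0,-1],[0.5,-1.5,100,0,0,0,-1],[0.5,-1.5,130,0,0,0,-1],[0.5,-1.5,139,0,0,0,-1],[0.5,-1.5,139,0,0,0,-1],[0.5,-1.5,139,0,0,0,0.2],[0.5,-1.5,139,0,0,0,0.5],[0.5,-1.5,139,0,0,0,0.5],[0.5,-1.5,139,0,0,0,0.5],[0.5,-1.5,130,0,0,0,0.5],[0.5,-1.5,110,0,0,0,0.5],[0.5,-1.5,60,0,0,0,0.5],[0.5,-1.5,0,0,0,0,0.5],[0.5,-1.5,0,0,0,0,0.5]]]' 50;python3 - <<'E'
from h import *
st=dict(arm.observe());print(st["position"],st["force"],st["width"])
save("w10.png",get_image("wrist"));go([.5665,.042,.28],np.radians(73.5))
E
```

```text
clock: 12.5
position: [0.4298, -0.3212, 0.3258]
ee_rot: [0.45, 3.101, -0.005]
force: [0.4, -0.9, -0.9]
width: 0.685
[ 0.42980749 -0.32122129  0.32575653] [ 0.41557001 -0.90096429 -0.94181816] 0.684843613936388
shift mm [-28.5 386.6  43.2] turn [-0.0008  0.0044  0.    ]
```

View pics/w10.png

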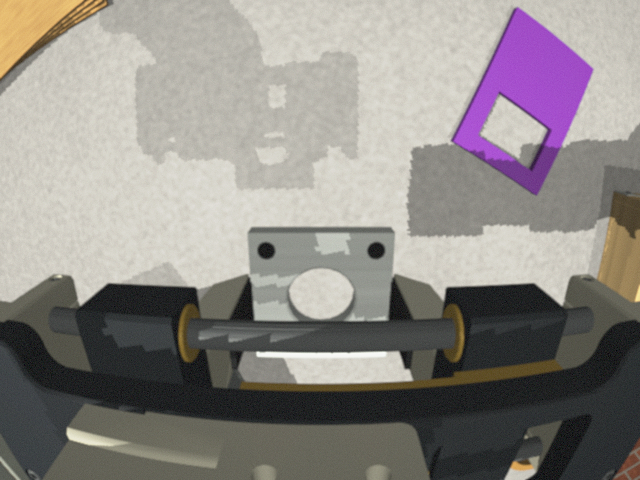

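```bash
python3 - <<'E'
from h import *
T=camera_model("wrist")["T_tool_cam"];m=camera_model("wrist")
d=ray(m,T[:3,:3],[(248,228),(394,228),(266,250),(376,250)]);p=T[:3,3]
print(((p+d*((.1715-p[2])/d[:,2])[:,None])*1000).round(1))
E
```

```text
[[ 34.3 -31.7 171.5]
 [ 34.3  30.7 171.5]
 [ 24.4 -24.3 171.5]
 [ 24.4  23.3 171.5]]
```

Spacer held level, centre within 1 mm of the grasp axis. Carrying over the case.

```bash
python3 -m pendant '[[[-3,40,0,0,0,0,0.5],[-8,95,5,0,0,0,0.5],[-12,155,15,0,0,0,0.5],[-16,215,25,0,0,0,0.5],[-20,275,35,0,0,0,0.5],[-25,330,40,0,0,0,0.5],[-28,370,40,0,0,0,0.5],[-28.5,386,40,0,0,0,0.5],[-28.5,386,40,0,0,0,0.5],[-28.5,386,40,0,0,0,0.5],[-28.5,386,40,0,0,0,0.5]]]';python3 - <<'E'
from h import *
st=dict(arm.observe());print(st["position"],st["force"],st["width"])
save("w11.png",get_image("wrist"));go([.5665,.042,.200],np.radians(73.5))
E
```

```text
clock: 13.92
position: [0.5655, 0.0401, 0.2811]
ee_rot: [-0.455, -3.108, 0.001]
force: [0.7, -1.2, -1.1]
width: 0.687
[0.56550728 0.04010751 0.28107632] [ 0.7342029  -1.16909997 -1.12865292] 0.6871061095375424
shift mm [-0.4  1.8 81.1] turn [-0.0004  0.0001 -0.0022]
```

View pics/w11.png

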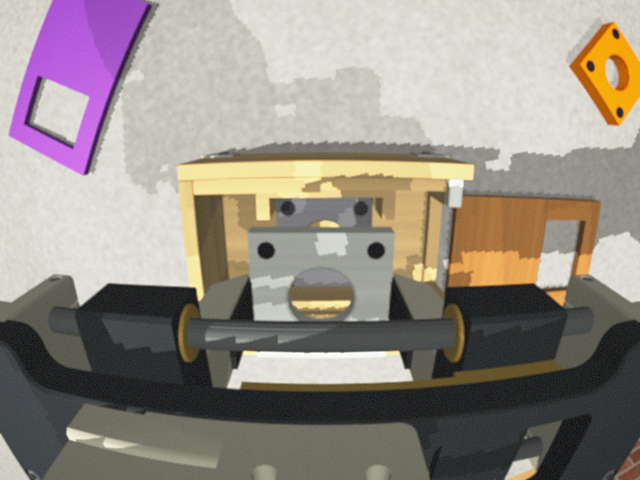

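```bash
python3 -m pendant '[[[0,2,20,0,0,-0.002,0.5],[0,2.2,40,0,0,-0.002,0.5],[0,2.2,56,0,0,-0.002,0.5],[0,2.2,66,0,0,-0.002,0.5],[0,2.2,72,0,0,-0.002,0.5],[0,2.2,72,0,0,-0.002,0.5],[0,2.2,72,0,0,-0.002,0.5]]]';python3 - <<'E'
from h import *
st=dict(arm.observe());print(st["position"],st["force"],st["width"])
save("w12.png",get_image("wrist"));go([.5665,.042,.203],np.radians(73.5))
E
```

```text
clock: 14.85
position: [0.5667, 0.0441, 0.2095]
ee_rot: [0.448, 3.109, 0.0]
force: [-0.2, 0.2, -0.2]
width: 0.688
[0.5667311  0.04406273 0.20947946] [-0.20410068  0.17737702 -0.15977029] 0.6879436909650758
shift mm [-0.4 -2.1  6.5] turn [0.0004 0.0008 0.0021]
```

View pics/w12.png

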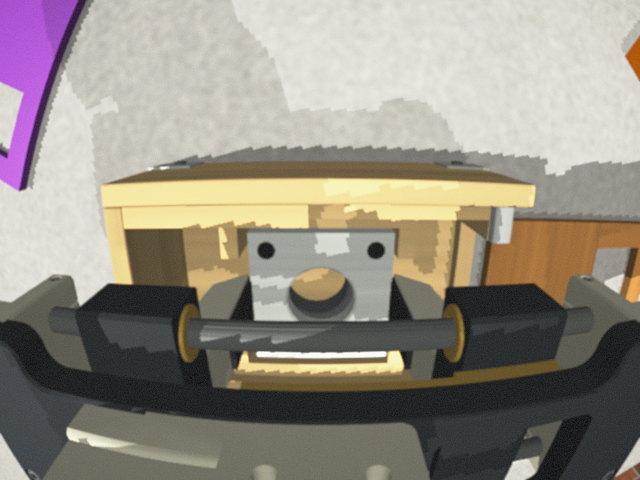

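```bash
python3 -m pendant '[[[0,-1.6,0,0,0,0,0.5],[0,-1.6,2,0,0,0,0.5],[0,-1.6,3.5,0,0,0,0.5],[0,-1.6,5,0,0,0,0.5],[0,-1.6,6,0,0,0,0.5],[0,-1.6,6,0,0,0,0.5]]]'
```

```text
clock: 15.65
position: [0.566, 0.0425, 0.2045]
ee_rot: [0.448, 3.109, 0.001]
force: [-6.9, -0.3, 20.1]
width: 0.686
```

```bash
python3 -m pendant '[[[0,0,-1,0,0,0,0.5],[0,0,-1,0,0,0,-0.5],[0,0,-1,0,0,0,-0.6],[0,0,-1,0,0,0,-0.6],[0,0,-30,0,0,0,-0.6],[0,0,-80,0,0,0,-0.6],[0,0,-130,0,0,0,-0.6],[0,0,-150,0,0,0,-1],[0,0,-150,0,0,0,-1],[0,0,-150,0,0,0,-1]]]';python3 - <<'E'
from h import *
st=dict(arm.observe());print(st["position"],st["force"],st["width"])
im=get_image("wrist")
import pickle;pickle.dump(st,open("st13.pkl","wb"))
cv2.imwrite("pics/w13c.png",cv2.resize(im[130:320,196:446,::-1],None,fx=3.1,fy=3.1,interpolation=cv2.INTER_CUBIC))
go([.609,-.246,.32],np.radians(73.5))
E
```

```text
clock: 16.9
position: [0.5656, 0.0426, 0.352]
ee_rot: [-0.447, -3.108, 0.001]
force: [0.0, 0.2, 0.4]
width: 0.996
[0.56563702 0.04263139 0.35197299] [0.01291552 0.19029783 0.38441586] 0.9956004474631746
shift mm [-123.1 -264.6   31.7] turn [-0.0009 -0.0019  0.0022]
```

View pics/w13c.png

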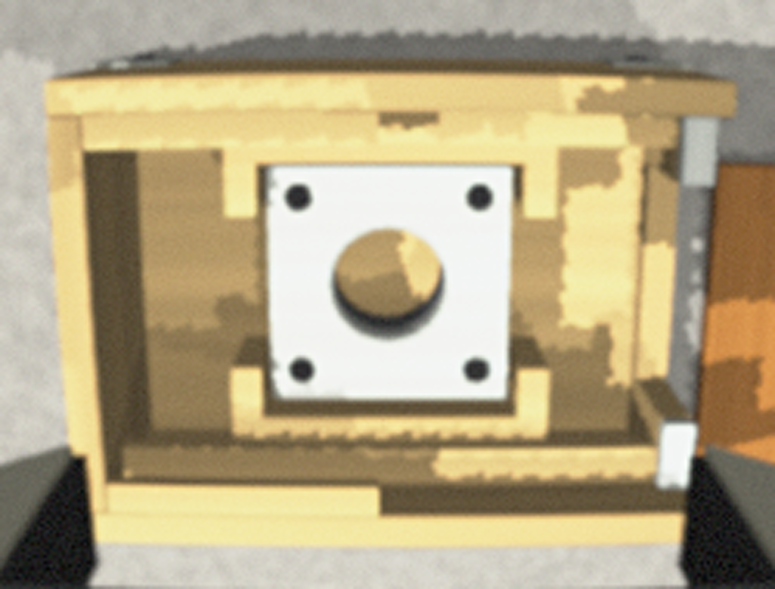

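```bash
python3 - <<'E'
from h import *
import pickle;st=pickle.load(open("st13.pkl","rb"))
f=lambda L,z:toplane("wrist",(np.array(L)+.5)/3.1-.5+[196,130],z,st)
for n,L,z in(("edges",[(266,166),(512,166),(508,399),(278,399)],.032),("holes",[(298,197),(480,197),(477,370),(302,370)],.032),("pocket",[(257,162),(522,162),(515,415),(264,415)],.038)):
    P=f(L,z);d=(P[1]+P[2]-P[0]-P[3])/2;e=(P[0]+P[1]-P[2]-P[3])/2
    print(n,P.mean(0).round(4),np.linalg.norm(d).round(4),np.linalg.norm(e).round(4),"yaw",np.degrees(np.arctan2(d[1],d[0])).round(2),np.degrees(np.arctan2(e[1],e[0])).round(2),[np.linalg.norm(P[i]-P[(i+1)%4]).round(4) for i in range(4)])
E
```

```text
edges [0.566  0.0424 0.032 ] 0.0643 0.0649 yaw 73.62 164.59 [np.float64(0.0647), np.float64(0.0649), np.float64(0.0638), np.float64(0.065)]
holes [0.5658 0.0419 0.032 ] 0.0481 0.0481 yaw 73.62 163.77 [np.float64(0.048), np.float64(0.0481), np.float64(0.0481), np.float64(0.0481)]
pocket [0.5662 0.0419 0.038 ] 0.0685 0.0694 yaw 73.62 163.61 [np.float64(0.0683), np.float64(0.0694), np.float64(0.0686), np.float64(0.0694)]
```

Spacer is within about 0.5 mm of the pocket's centre, yaw matches, and hole spacing 48.1 mm at z = 32 mm confirms it is fully down and flat. Now the disc.

```bash
python3 -m pendant '[[[-25,-50,0,0,0,0,-1],[-50,-105,5,0,0,0,-1],[-75,-160,15,0,0,0,-1],[-100,-212,25,0,0,0,-1],[-118,-250,31,0,0,0,-1],[-123,-264,31,0,0,0,-1],[-123,-264,31,0,0,0,-1],[-123,-264,31,0,0,0,-1]]]';python3 - <<'E'
from h import *
st=dict(arm.observe());print(st["position"],st["width"],st["joints"].round(2))
im=get_image("wrist")
import pickle;pickle.dump(st,open("st14.pkl","wb"));save("w14.png",im)
E
```

```text
clock: 17.95
position: [0.6099, -0.2433, 0.3217]
ee_rot: [-0.444, -3.109, -0.002]
force: [-0.7, 0.3, 0.1]
width: 1.001
[ 0.60991705 -0.24334914  0.32167571] 1.0007119380317 [ 0.1   0.57  0.31  1.6  -0.2   1.    1.75]
```

View pics/w14.png

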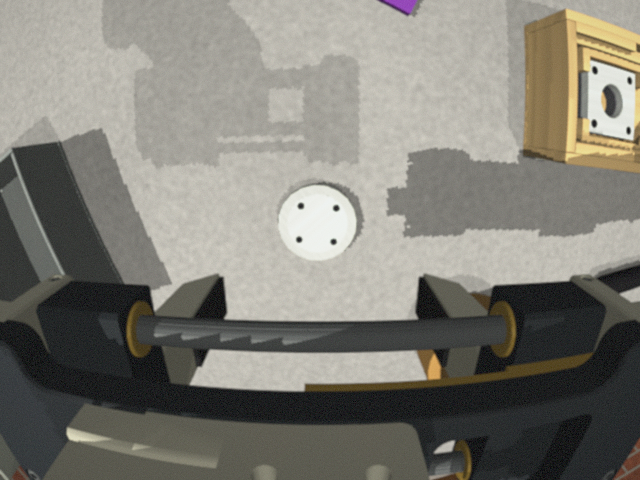

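```bash
python3 - <<'E'
from h import *
import pickle;st=pickle.load(open("st14.pkl","rb"))
im=cv2.imread("pics/w14.png");g=im.min(2)
m=(g>215).astype(np.uint8)
n,l,s,c=cv2.connectedComponentsWithStats(m);i=l[230,318];print(s[i])
k,_=cv2.findContours(cv2.morphologyEx((l==i).astype(np.uint8),cv2.MORPH_CLOSE,np.ones((9,9))),0,1)
P=toplane("wrist",k[0][:,0],.01,st);(x,y),r=cv2.minEnclosingCircle((P[:,:2]*1000).astype(np.float32));print(x,y,r)
H=toplane("wrist",[(300.5,206),(336,208.5),(333.5,241.5),(299,239)],.01,st);print(H.mean(0))
go([x/1000,y/1000,.181],np.radians(73.5))
E
```

```text
[ 279  186   77   74 4201]
609.2342529296875 -247.11151123046875 31.271150588989258
[ 0.60939757 -0.24658648  0.01      ]
shift mm [ -0.4  -4.2 140.9] turn [ 0.0013 -0.0004  0.0047]
```

```bash
python3 -m pendant '[[[0,-2,50,0,0,0.004,-1],[-0.4,-4,100,0,0,0.004,-1],[-0.4,-4,130,0,0,0.004,-1],[-0.4,-4,141,0,0,0.004,-1],[-0.4,-4,141,0,0,0.004,-1],[-0.4,-4,141,0,0,0.004,0.2],[-0.4,-4,141,0,0,0.004,0.5],[-0.4,-4,141,0,0,0.004,0.5],[-0.4,-4,141,0,0,0.004,0.5],[-0.4,-4,132,0,0,0.004,0.5],[-0.4,-4,110,0,0,0.004,0.5],[-0.4,-4,70,0,0,0.004,0.5],[-0.4,-4,30,0,0,0.004,0.5],[-0.4,-4,20,0,0,0.004,0.5],[-0.4,-4,20,0,0,0.004,0.5]]]' 55;python3 - <<'E'
from h import *
st=dict(arm.observe());print(st["position"],st["force"],st["width"])
save("w15.png",get_image("wrist"));go([.5665,.042,.29],np.radians(73.5))
E
```

```text
clock: 19.88
position: [0.6087, -0.2495, 0.3021]
ee_rot: [0.454, 3.108, -0.0]
force: [-0.8, 0.2, -2.6]
width: 0.678
[ 0.6086792  -0.24946081  0.30214969] [-0.77067381  0.20291394 -2.5851196 ] 0.677710184430327
shift mm [123.4 267.1  11.2] turn [ 0.0001 -0.0013 -0.002 ]
```

View pics/w15.png

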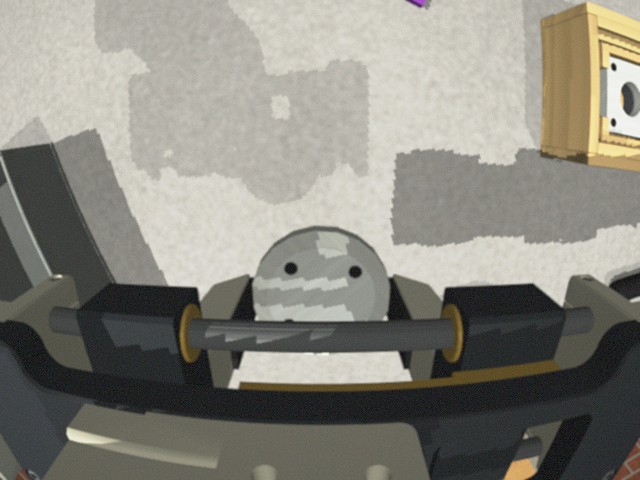

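```bash
python3 -m pendant '[[[15,30,0,0,0,0,0.5],[35,75,0,0,0,0,0.5],[60,130,4,0,0,0,0.5],[85,185,8,0,0,0,0.5],[105,230,11,0,0,0,0.5],[118,257,11,0,0,0,0.5],[123.4,267,11,0,0,-0.002,0.5],[123.4,267,11,0,0,-0.002,0.5],[123.4,267,11,0,0,-0.002,0.5],[123.4,267,11,0,0,-0.002,0.5],[123.4,267,11,0,0,-0.002,0.5]]]';python3 - <<'E'
from h import *
st=dict(arm.observe());print(st["position"],st["force"],st["width"])
im=get_image("wrist");save("w16.png",im);go([.5665,.042,.217],np.radians(73.5))
im=get_image("scene");cv2.imwrite("pics/s16.png",cv2.resize(im[170:280,270:430,::-1],None,fx=5,fy=5,interpolation=cv2.INTER_CUBIC))
E
```

```text
clock: 21.3
position: [0.567, 0.0409, 0.2911]
ee_rot: [0.453, 3.109, -0.0]
force: [-0.6, -0.0, -2.0]
width: 0.683
[0.56703154 0.04085116 0.29106542] [-0.61368129 -0.03212493 -1.98274215] 0.6829984191790411
shift mm [ 0.8  0.7 74.1] turn [-0.      0.0002 -0.001 ]
```

View pics/w16.png

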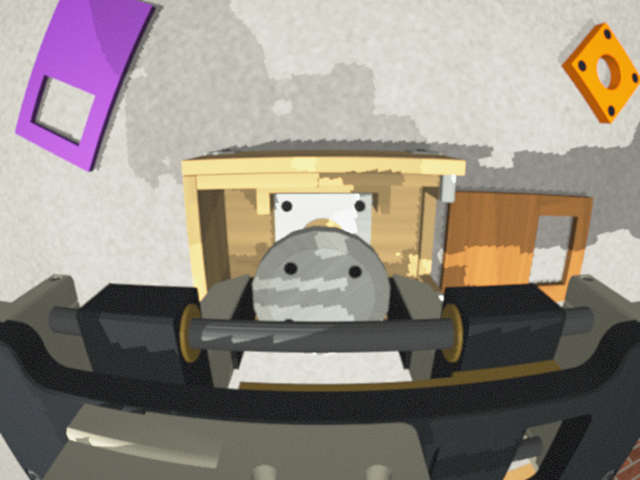

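View pics/s16.png

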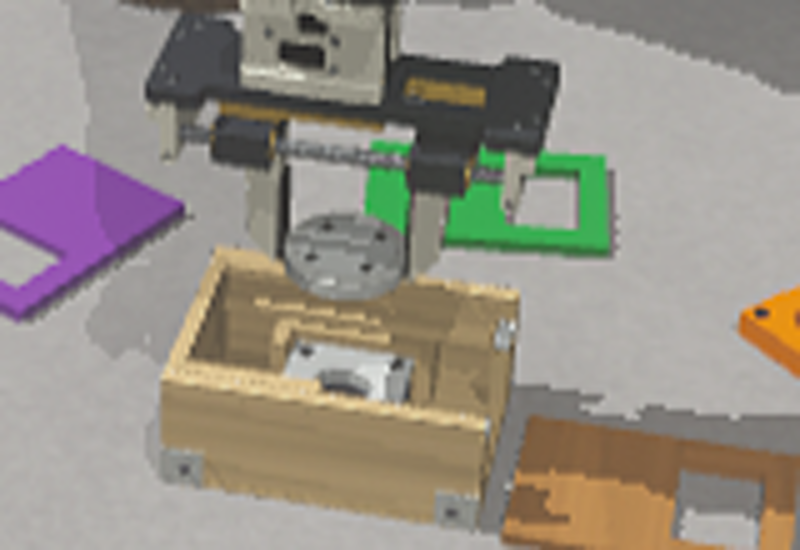

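```bash
python3 -m pendant '[[[0,0.5,20,0,0,0,0.5],[0.2,0.5,40,0,0,0,0.5],[0.2,0.5,56,0,0,0,0.5],[0.2,0.5,66,0,0,0,0.5],[0.2,0.5,72,0,0,0,0.5],[0.2,0.5,72,0,0,0,0.5],[0.2,0.5,72,0,0,0,0.5]]]';python3 - <<'E'
from h import *
st=dict(arm.observe());print(st["position"],st["force"],st["width"])
save("w17.png",get_image("wrist"));go([.5665,.042,.2135],np.radians(73.5))
E
```

```text
clock: 22.28
position: [0.5671, 0.0423, 0.2195]
ee_rot: [0.451, 3.108, 0.0]
force: [0.4, 0.2, -1.3]
width: 0.675
[0.56710707 0.04226886 0.21948612] [ 0.3702791   0.1630786  -1.29545342] 0.6753720578958928
shift mm [ 0.5 -0.5  6.1] turn [0.0005 0.0009 0.0001]
```

View pics/w17.png

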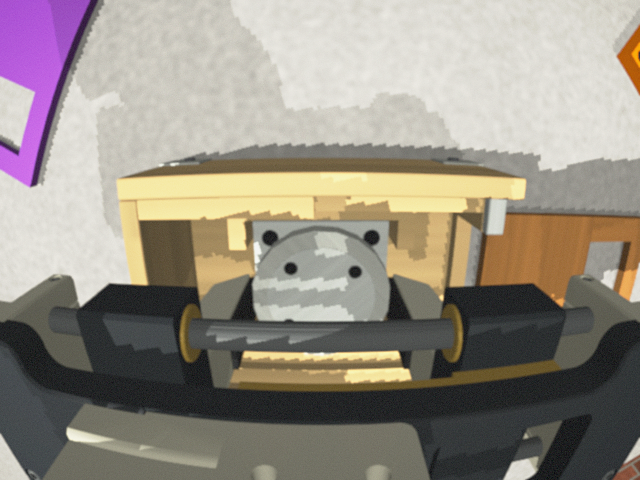

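```bash
python3 -m pendant '[[[0,-0.3,2,0,0,0,0.5],[0,-0.3,3.5,0,0,0,0.5],[0,-0.3,4.5,0,0,0,0.5],[0,-0.3,5,0,0,0,0.5],[0,-0.3,5,0,0,0,0.5]]]'
```

```text
clock: 22.95
position: [0.5668, 0.042, 0.214]
ee_rot: [0.451, 3.109, 0.0]
force: [0.0, -0.2, -2.2]
width: 0.678
```

```bash
python3 -m pendant '[[[0,0,0.7,0,0,0,0.5],[0,0,1.4,0,0,0,0.5],[0,0,1.4,0,0,0,0.5]]]'
```

```text
clock: 23.32
position: [0.5668, 0.0419, 0.2137]
ee_rot: [0.451, 3.109, 0.001]
force: [-5.1, 0.1, 12.5]
width: 0.678
```

Contact at the expected height (12 N). Releasing and retreating.

```bash
python3 -m pendant '[[[0,0,-0.3,0,0,0,0.5],[0,0,-0.3,0,0,0,-0.5],[0,0,-0.3,0,0,0,-0.6],[0,0,-0.3,0,0,0,-0.6],[0,0,-30,0,0,0,-0.6],[0,0,-80,0,0,0,-0.6],[0,0,-130,0,0,0,-0.6],[0,0,-145,0,0,0,-1],[0,0,-145,0,0,0,-1],[0,0,-145,0,0,0,-1]]]';python3 - <<'E'
from h import *
st=dict(arm.observe());print(st["position"],st["force"],st["width"])
im=get_image("wrist");save("w18.png",im)
import pickle;pickle.dump(st,open("st18.pkl","wb"))
cv2.imwrite("pics/w18c.png",cv2.resize(im[130:320,196:446,::-1],None,fx=3.1,fy=3.1,interpolation=cv2.INTER_CUBIC))
im=get_image("scene");save("s18.png",im);save("t18.png",get_image("top"))
E
```

```text
clock: 24.58
position: [0.5662, 0.0421, 0.3559]
ee_rot: [-0.45, -3.107, 0.001]
force: [-0.2, -0.1, -0.5]
width: 0.997
[0.56622722 0.04209578 0.35593988] [-0.19739678 -0.13444138 -0.48933276] 0.9972323269432628
```

View pics/w18c.png

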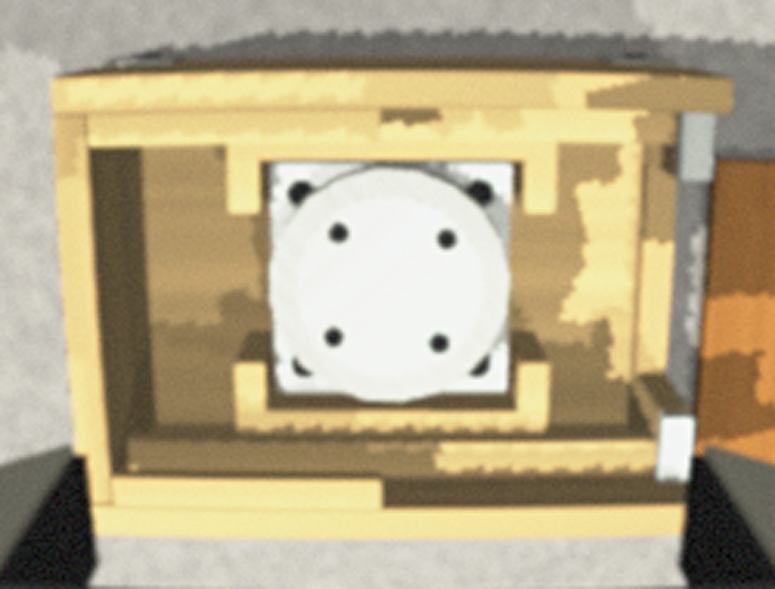

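View pics/s18.png

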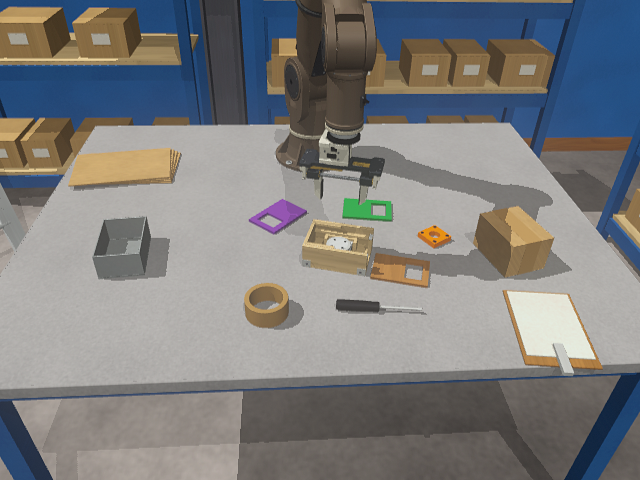

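```bash
python3 - <<'E'
from h import *
import pickle;st=pickle.load(open("st18.pkl","rb"));s14=pickle.load(open("st14.pkl","rb"))
f=lambda L,z:toplane("wrist",(np.array(L)+.5)/3.1-.5+[196,130],z,st)
q=lambda P:[float(np.linalg.norm(P[i]-P[(i+1)%4]).round(4)) for i in range(4)]
H=f([(339,233),(447,239),(439,343),(333,337)],.042);print("disc",H.mean(0),q(H))
H0=toplane("wrist",[(300.5,206),(336,208.5),(333.5,241.5),(299,239)],.01,s14);print("ref",q(H0))
P=f([(261,160),(520,160),(515,410),(266,410)],.038);print("pocket",P.mean(0))
E=f([(271,284),(508,284),(390,165),(390,402)],.042);print("diam",np.linalg.norm(E[0]-E[1]),np.linalg.norm(E[2]-E[3]))
E
```

```text
disc [0.5655527  0.04151914 0.042     ] [0.0282, 0.0284, 0.0283, 0.0283]
ref [0.0285, 0.0278, 0.0284, 0.0277]
pocket [0.56653464 0.04150417 0.038     ]
diam 0.06251430286708677 0.06451010274786088
```

Disc is centred within 1 mm, flat, and at the right height; the lid is flat and the bystanders look unmoved. Handing in.

```bash
python3 -c "
from cell import arm
print(arm.sign_off())"
```

```text
the job is handed in; nothing more can be done
None
```

The job is done and handed in at about 24.7 s; sign-off reports no verdict.

**What I did**
- **Lid:** I pinched the wooden lid's end bar, tilted it about 4° over the stop lip, slid it out of the grooves and laid it on the bench beyond the case's +y end.
- **Spacer and disc:** I gripped each across its sides with the jaws along the case's y gaps, lowered it to contact (peak about 20 N for the spacer, 12 N for the disc), released it and backed off.

**Last checks, from the wrist camera**
- **Spacer:** about 0.5 mm from the pocket centre when placed. Its hole spacing of 48.1 mm at the expected height shows it flat and fully down, with yaw matching the pocket.
- **Disc:** about 1 mm from the pocket centre. Its hole spacing is even all round at the expected height, so it is flat and fully down. Its measured diameters, 62.5 and 64.5 mm against 64, are within pixel error.
- **Base:** about 1 mm from the pocket centre, measured before stacking and not visible afterwards.
- **Lid and bystanders:** the lid looks flat on the bench in the final scene picture, and the carton, tape, screwdriver and bin look unmoved. I judged these by eye and did not measure them.
- **Gripper:** open and well clear, with readings of about zero force.

No check failed or disagreed.

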